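# Pad and set the levelling foot of a ski support

### The arm

A 7-joint arm with a two-finger parallel gripper is mounted at the origin on the work surface. World frame = base frame: x ahead of the robot, y to its left, z up, the work surface at z = 0. Lengths are in m, angles in rad, forces in N, time in s.
With the tool pointing down it reaches from about 0.4 to 0.925 m from the base axis. Payload 4.1 kg.
Tool frame: the origin (TCP) lies on the centre line of the jaws, within the pads' length; the fingertips stand 17 mm ahead of it and the grasp point (between the pads) lies 2 mm behind it; z points along the fingers, y is the line along which they close (so a half turn about z gives the same grasp; the last joint's range is limited). The gripper opens to 85 mm and grips with 20 to 120 N. Pads are 22 mm wide; open, the fingers measure 114 mm over their backs; the gripper's body (76 mm by 85 mm) begins 54 mm behind the grasp point. The pads swing forward as they close: fully open they stand 13 mm farther back than shut.
Start: joints at [-1.244, 0.398, 0.045, 1.537, -0.019, 1.207, -0.051], TCP at [0.268, 0.592, 0.221] pointing down, gripper open.
Joint ranges: [-2.82, 2.82], [-0.49, 2.23], [-1.37, 1.46], [0, 2.46], [-1.36, 4.5], [0.23, 2], [-2.94, 2.94]. Speed limits (rad/s): [2.57, 2.57, 3.14, 3.14, 3.14, 3.14, 3.14].

### API

Orientations are given as [roll, pitch, yaw] about the fixed x, y, z axes, in that order (R = Rz(yaw) Ry(pitch) Rx(roll)).
In Python, from station import env, claw, status, camera, job_done gives the robot as it stands. Calls block until the motion is done:
- env.move_to(position, orientation): joint-space move of the TCP to a pose.
- env.move_straight(position, attitude=None, feed=0.15, force_limit=None): straight line of the TCP; attitude=None keeps the orientation; feed is the mean speed in m/s. With force_limit (N) it stops when the force on the tool has changed by that much, and returns True; else False.
- env.set_joints(angles): joint-space move.
- claw.command_gripper(opening, effort=None): finger opening in m; effort is the grip in N (None keeps the last); returns when the fingers have stopped.
- env.dwell(seconds).
- env.solve_ik(position, orientation): joint angles nearest the present ones, or None.
- status.state(): the state.
- camera(name): name is "scene" or "top" or "wrist"; returns a dict with "frame" (420x560x3 uint8, red, green, blue), "intrinsics" (3x3 intrinsics, pixels), "extrinsics" (4x4, takes a point from camera to world coordinates); the wrist camera has in their place "tool_from_camera" (4x4, takes a point from camera to tool coordinates, whose origin is the TCP and whose axes are the flange's). Camera axes: x right, y down, z forward; pixel columns grow to the right and rows downward; lengths in m; the calibration is good to about 2 mm. The wrist camera is an equidistant fisheye: a pixel r from the principal point sees the ray r / f radians off the axis. A picture is of the moment at which its call begins: read the wrist's pose just before it. There is no depth.
A pose or a line that the arm cannot do raises env.IKError and nothing moves.
- job_done(): hands the job in; it is judged then, once.
The state is a dict: "clock": time; "qpos": joint angles; "qvel": joint speeds; "joint_torque": joint torques, N m; "ee_pos": TCP position; "orientation": TCP orientation; "ft_force": force on the tool from outside, world axes, zero at the start; "moment": the same for the moment, N m; "grip_width": finger opening in m; "finger_force": force on a finger pad.
Only numpy, scipy, OpenCV 4.12 (cv2) and the standard library are available. Lean on these libraries where they do the work, as an engineer would, in place of code of your own. Each camera call takes 0.05 s, during which the arm holds its last target. There are 200 camera calls.

### The job

The levelling foot of the blue ski support would dent the birch, so give it the clear scraper to stand on: slide the scraper out from under the wax block and tin, leaving those two standing stacked where they are, and lay it flat on the counter with the whole yellow foot over its clear blade. Then screw the foot down with the orange handle until it just touches the scraper, without squeezing its rubber cushion more than 3 mm. Do not knock or shift the other things on the counter.

Things in the scene. Friction and masses are not known exactly. Their poses are not given: they have to be found in the camera images.
- stand: blue ski support fixed to the counter. Origin on the counter straight below the foot axis; +x points from foot to column. Arm 26 mm wide at 52 to 72 mm height (round boss of 38 mm diameter at the foot, down to 49 mm) from the foot to a column at x = 115 to 155 mm; base, column and ski cradle (92 mm wide, top 117 mm) all lie beyond x = 90 mm. Under the foot it is open to -x and both sides
- foot: the yellow levelling foot with its black rubber cushion (its origin means nothing; use foot_sole). It does not turn
- foot_sole (a point): centre of the underside of the yellow round foot (36 mm diameter, 7 mm thick). Untouched, the sole stands 17.0 mm - 3.2 mm x knob above the counter. The foot is cushioned: on contact a rubber sleeve above it gives up to 4 mm, at 2.5 N per mm, then stops hard
- knob (a joint): turn of the orange handle in rad, 0 to 5, growing clockwise seen from above; clockwise lowers foot and handle together by 3.2 mm per rad (20 mm per full turn). Starts between 0 and 1.4. Stiff by 0.05 N m, stays where it is left
- knob_grip (a point): centre of the orange bar handle on top of the screw, on the foot axis: a bar 80 mm long (along this point's x, horizontal), 14 mm wide, 24 mm tall; the centre is 115 mm above the counter when knob = 0 and sinks 3.2 mm per rad. Free to grip from above; the arm's top lies at 72 mm
- scraper: loose clear acrylic scraper, 110 g: blade 180 (x) x 80 (y) x 6 mm; red upright grip fin on top at its -x end (x = -90 to -45 mm, 14 mm thick in y, centred, from 6 to 36 mm height). Origin: centre of the blade's underside. Clear and flat from x = -45 to +90 mm. Starts flat on the counter, fin sticking out in front of the stop posts, the stack on the part x = +10 to +85 mm
- bay: two aluminium stop posts (12 mm diameter, 50 mm tall, flanges 22 mm wide, 4 mm thick) fixed to the counter at x = -36, y = -58 and +58 mm of this frame; origin on the counter. The scraper passes between them, its -x about along this -x; the wider wax block is held back by them. Pulling the scraper along this frame's -x by 95 mm or more frees it
- wax_block: purple wax block, 60 (x) x 140 (y) x 34 mm, 240 g, loose, lying across the scraper just behind the posts. Origin: centre of its underside. When the scraper is gone it stands on the counter
- tin: stainless tin with twist cap, 62 mm diameter, 60 mm tall, 130 g, standing loose on the wax block. Origin: centre of its underside
- jar: bystander: jar with green cap, 64 mm diameter, 105 mm tall, upright, standing somewhere in front of the ski support, 115 to 195 mm from the foot axis. Origin: centre of its underside
- cork: bystander: cork block 100 (x) x 50 (y) x 40 mm, lying beside the scraper's way out. Origin: centre of its underside
- sharpener: bystander: scraper sharpener, grey box 90 (x) x 50 (y) mm with a green top, 50 mm tall, lying beside the scraper's way out. Origin: centre of its underside
- brush: bystander: black nylon brush 160 (x) x 55 (y) x 42 mm. Origin: centre of its underside
- wax_bar: bystander: yellow wax bar 120 (x) x 50 (y) x 30 mm. Origin: centre of its underside
- bottle: bystander: bottle with blue label, 60 mm diameter, 170 mm tall, at the back. Origin: centre of its underside
There are look-alikes about, which are no part of the job. Several things have the shape of the scraper; the one meant has the colours described above.

How it is judged:
On the way, in this order (a step that is already met when the one before it is completed fails the run):
1. the scraper is out from under the stack, which stands on the counter, tin on wax block (horizontal distance between scraper and wax_block above 0.121 m and angle between each of wax_block, tin's own z axis and vertical below 0.08 rad and horizontal distance between tin and wax_block below 0.035 m and distance of wax_block from where it was at the start of the episode below 0.04 m and height (world z) of wax_block below 0.003 m and height (world z) of tin above 0.03 m), for 0.2 s.
2. the scraper lies flat and let go with the whole foot over its clear blade, the foot not yet touching it (x of foot_sole in the frame of scraper between -0.028 and 0.073 m and y of foot_sole in the frame of scraper between -0.023 and 0.023 m and height (world z) of scraper below 0.003 m and angle between scraper's own z axis and vertical below 0.05 rad and contact force between each of foot, the fingers and scraper below 0.05 N), for 0.2 s.
At the end, for the whole second after the job is handed in: Scraper flat on the counter, foot axis over its clear blade at least 17 mm inside the edges and clear of the fin; foot pressing on it with 0.3 to 7.5 N (cushion squeezed at most 3 mm); tin upright on the wax block (centres within 35 mm), which stands on the counter within 40 mm of its start (x of foot_sole in the frame of scraper between -0.028 and 0.073 m and y of foot_sole in the frame of scraper between -0.023 and 0.023 m and height (world z) of each of scraper, wax_block below 0.003 m and angle between scraper's own z axis and vertical below 0.05 rad and contact force between foot and scraper between 0.3 and 7.5 N and linear speed of scraper below 0.01 m/s and angle between each of wax_block, tin's own z axis and vertical below 0.08 rad and horizontal distance between tin and wax_block below 0.035 m and distance of wax_block from where it was at the start of the episode below 0.04 m and height (world z) of tin above 0.03 m); the robot touches nothing.
It fails at once if the tin topples (angle between tin's own z axis and vertical above 0.6 rad).
It fails at once if the wax block is lifted (height (world z) of wax_block above 0.03 m).
It fails at once if another thing on the counter is shifted by more than 25 mm (distance of any of jar, sharpener, cork, brush, wax_bar, bottle from where it was at the start of the episode above 0.025 m).
It also fails if it takes over 72 s, if anything falls off the work surface, if the arm or the gripper's body presses on something with over 40 N, if the wrist force passes 120 N, or if a joint passes its speed limit or range.

## Working session

There is one attempt and no reset: what is moved stays moved. The work goes in short steps, each a Python script; the robot and the scene stay as the last script left them, time stands still between calls to the robot, and variables do not carry over. Pictures are saved under pics/ and viewed, at most 10 in all, crops included, and the job is handed in when it is done.

```bash
ls; mkdir -p pics; python3 - <<'E'
from station import env, claw, status, camera, job_done
import cv2,numpy as np
for n in ["scene","top"]:
    c=camera(n); cv2.imwrite(f"pics/{n}0.png",cv2.resize(c["frame"][:,:,::-1],(800,600),interpolation=cv2.INTER_CUBIC))
    np.savez(f"{n}0.npz",**c)
    print(n,c["intrinsics"].round(1).tolist(),c["extrinsics"].round(3).tolist())
print(status.state()["clock"])
E
```

```text
pics
scene [[393.0, 0.0, 278.2], [0.0, 393.0, 204.5], [0.0, 0.0, 1.0]] [[-0.275, 0.663, -0.697, 1.336], [0.961, 0.18, -0.208, 0.271], [-0.013, -0.727, -0.686, 0.892], [0.0, 0.0, 0.0, 1.0]]
top [[433.8, 0.0, 284.8], [0.0, 433.8, 202.1], [0.0, 0.0, 1.0]] [[0.002, -0.989, 0.149, 0.33], [-1.0, -0.004, -0.012, 0.027], [0.012, -0.149, -0.989, 1.269], [0.0, 0.0, 0.0, 1.0]]
0.1
```

View pics/scene0.png

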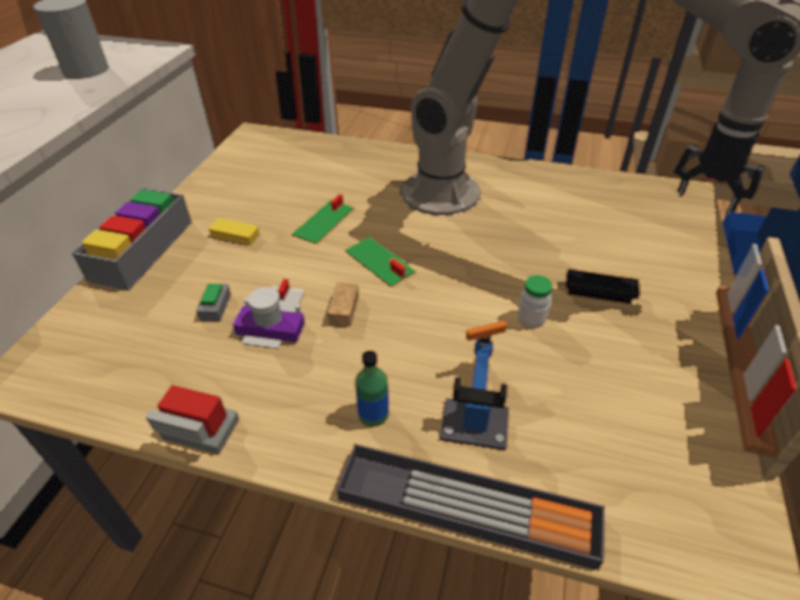

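View pics/top0.png

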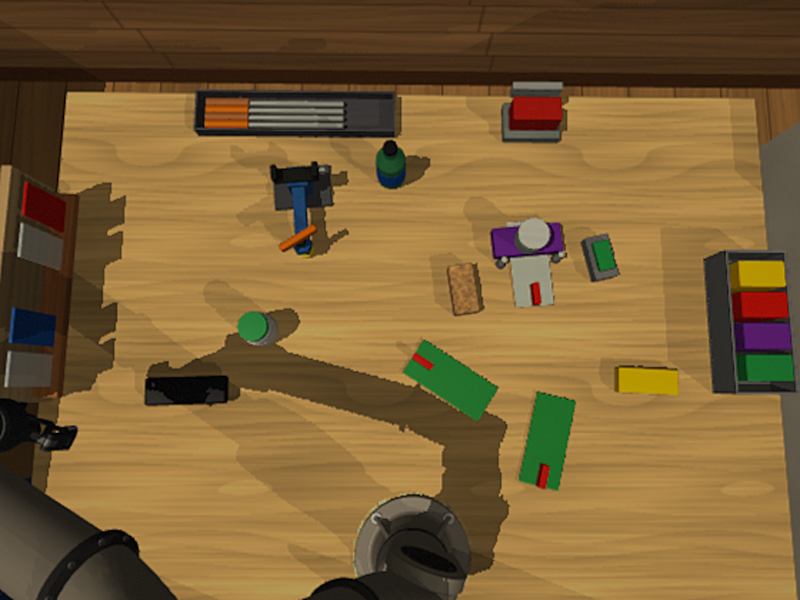

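The top view (800x600) shows three things shaped like the scraper. Two are green with red fins, at (450,380) and (547,440). The third is pale and clear with a red fin, at (532,280), under the purple block at (527,240) and between the grey posts. The third one fits the description. The stand's orange handle is at (298,238) and the jar at (257,327). I'll confirm in an enlarged crop.

```bash
python3 - <<'E'
import cv2,numpy as np
f=np.load("top0.npz")["frame"][:,:,::-1]; s=np.load("scene0.npz")["frame"][:,:,::-1]
cv2.imwrite("pics/c1.png",cv2.resize(f[140:224,310:422],(784,588),interpolation=cv2.INTER_CUBIC))
a=cv2.resize(f[105:185,180:236],(392,560),interpolation=cv2.INTER_CUBIC)
b=cv2.resize(s[215:295,310:366],(392,560),interpolation=cv2.INTER_CUBIC)
cv2.imwrite("pics/c2.png",np.hstack([a,b]))
E
```

```text
(no output)
```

View pics/c1.png

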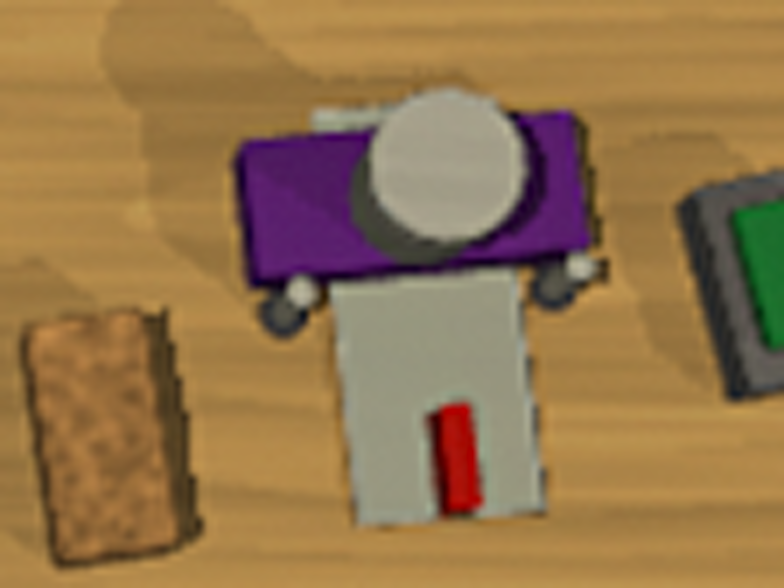

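View pics/c2.png

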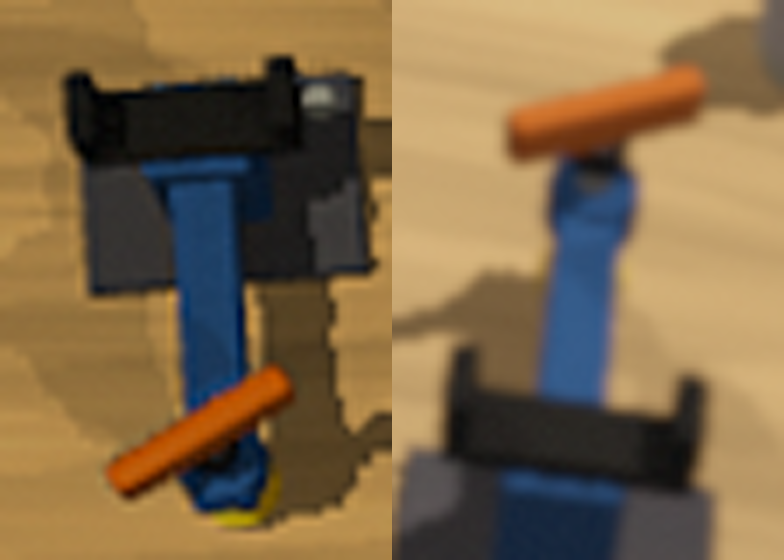

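The crop confirms that the pale, clear scraper with the red fin lies between the posts. Its front corners are at c1 (357,524) and (546,514), and the fin at (460,457). In the c2 top half the handle ends are at (117,475) and (283,380). In the scene half they are at (520,135) and (692,82).

```bash
cat > h.py <<'E'
import numpy as np, cv2
cams={n:np.load(f"{n}0.npz") for n in("top","scene")}
def ray(n,u,v,c0=0,r0=0,s=1):
    c=cams[n]; p=np.array([(u+.5)/s-.5+c0,(v+.5)/s-.5+r0,1.])
    E=c["extrinsics"]; return E[:3,3],E[:3,:3]@np.linalg.solve(c["intrinsics"],p)
def at(z,*a):
    o,d=ray(*a); return o+d*(z-o[2])/d[2]
def tri(a,b):
    (o1,d1),(o2,d2)=ray(*a),ray(*b)
    d1=d1/np.linalg.norm(d1);d2=d2/np.linalg.norm(d2)
    t=np.linalg.lstsq(np.c_[d1,-d2],o2-o1,rcond=None)[0]
    p,q=o1+t[0]*d1,o2+t[1]*d2; return (p+q)/2,np.linalg.norm(p-q)
E
python3 - <<'E'
from h import *
np.set_printoptions(precision=4,suppress=True)
C=lambda z,u,v:at(z,"top",u,v,310,140,7)
for k,z,u,v in [("scr FL",.006,357,524),("scr FR",.006,546,514),("scr L2",.006,335,285),("scr R2",.006,518,270),("far L",.006,312,112),
 ("fin back",.036,454,405),("fin front",.036,468,512),
 ("wax FL",.04,250,283),("wax FR",.04,590,247),("wax BL",.04,237,148),("wax BR",.04,576,113),("tin",.1,448,163),
 ("post L top",.05,303,292),("post R top",.05,582,266),("postLbase",.004,283,314),("postRbase",.004,553,288),
 ("cork FL",.04,60,562),("cork FR",.04,180,545),("cork BL",.04,28,328),("cork BR",.04,140,314),("sharp BL",.05,683,200),("sharp FL",.05,735,393)]:
    print(k,C(z,u,v))
A=[tri(("top",117,475,180,105,7),("scene",692-392,84,310,215,7)),tri(("top",283,380,180,105,7),("scene",522-392,130,310,215,7))]
for a in A: print("handle",a)
d=A[1][0]-A[0][0];print("L",np.linalg.norm(d),"mid",(A[0][0]+A[1][0])/2)
T=lambda z,u,v:at(z,"top",u,v,180,105,7)
print("handle@.115",T(.115,117,475),T(.115,283,380))
print("boss/arm end L/R .072",T(.072,190,490),T(.072,264,480), "arm col L,R",T(.072,172,182),T(.072,236,180),"arm near boss",T(.072,182,400),T(.072,243,395))
print("base corners z~.01",T(.008,92,290),T(.008,370,270))
t=lambda z,u,v:at(z,"top",u*.7,v*.7)
print("jar",t(.105,254,326),"brush",t(.042,186,388),"bottle",t(.17,391,148),"green1",t(0.006,450,380),"green2",t(.006,548,440))
E
```

```text
scr FL [ 0.4844 -0.2111  0.006 ]
scr FR [ 0.489  -0.2908  0.006 ]
scr L2 [ 0.5866 -0.2042  0.006 ]
scr R2 [ 0.5935 -0.2824  0.006 ]
far L [ 0.6621 -0.1961  0.006 ]
fin back [ 0.5303 -0.2467  0.036 ]
fin front [ 0.4859 -0.2512  0.036 ]
wax FL [ 0.5804 -0.1628  0.04  ]
wax FR [ 0.5962 -0.3043  0.04  ]
wax BL [ 0.6376 -0.1585  0.04  ]
wax BR [ 0.6533 -0.3004  0.04  ]
tin [ 0.6169 -0.2329  0.1   ]
post L top [ 0.5747 -0.1829  0.05  ]
post R top [ 0.5861 -0.298   0.05  ]
postLbase [ 0.5744 -0.1822  0.004 ]
postRbase [ 0.5862 -0.2975  0.004 ]
cork FL [ 0.4642 -0.0832  0.04  ]
cork FR [ 0.4714 -0.1322  0.04  ]
cork BL [ 0.561  -0.0709  0.04  ]
cork BR [ 0.5671 -0.1171  0.04  ]
sharp BL [ 0.614  -0.3407  0.05  ]
sharp FL [ 0.5335 -0.3588  0.05  ]
handle (array([0.5829, 0.2526, 0.1198]), np.float64(0.0011407307491413245))
handle (array([0.6213, 0.192 , 0.1166]), np.float64(0.004942785004900609))
L 0.0718595061455599 mid [0.6021 0.2223 0.1182]
handle@.115 [0.5841 0.253  0.115 ] [0.6222 0.1898 0.115 ]
boss/arm end L/R .072 [0.5875 0.232  0.072 ] [0.5918 0.2024 0.072 ] arm col L,R [0.7157 0.243  0.072 ] [0.7167 0.217  0.072 ] arm near boss [0.6246 0.2363 0.072 ] [0.6268 0.2118 0.072 ]
base corners z~.01 [0.6883 0.2873 0.008 ] [0.6978 0.1689 0.008 ]
jar [0.4333 0.2994 0.105 ] brush [0.3176 0.4414 0.042 ] bottle [0.7594 0.0436 0.17  ] green1 [ 0.3343 -0.0759  0.006 ] green2 [ 0.2164 -0.2704  0.006 ]
```

Measured values match the given sizes: post spacing 115.6 mm (given 116), blade length 178 mm (given 180) and wax block 142 mm (given 140). The scraper's fin is at (0.5085,-0.249) with yaw about 0.08, and the bay yaw is about 0.10. The foot axis is near (0.603,0.222).

I'll move to the fin and grasp it.

```bash
python3 - <<'E'
from station import env, claw, status, camera
import numpy as np
pi=np.pi
s=status.state(); print(np.round(s["orientation"],3))
for nm,p,y in [("fin",(.5085,-.249,.026),.08),("pulled",(.397,-.2595,.026),.08),("pre",(.425,.125,.026),.5),("place",(.509,.17,.026),.5)]+[("knob",(.603,.222,.11),a) for a in (2.11,1.1,0,-1.03,-2,-3,-4)]:
    for k in(0,pi):
        q=env.solve_ik(p,[pi,0,y+k]); print(nm,y,k>0,None if q is None else np.round(q,2))
E
```

```text
[-3.14   0.     2.716]
fin 0.08 False [-0.29  0.68  0.92  1.93 -0.7   0.88 -0.5 ]
fin 0.08 True [-0.12  0.57  0.65  1.93 -0.48  0.8   2.45]
pulled 0.08 False [-0.34  0.61  1.06  2.15 -0.76  0.82 -0.28]
pulled 0.08 True [-0.27  0.55  0.96  2.15 -0.66  0.77  2.76]
pre 0.5 False [-0.87  0.35  0.56  2.21 -0.31  0.65 -1.15]
pre 0.5 True [-0.54  0.31  0.18  2.2  -0.09  0.64  1.77]
place 0.5 False [-0.82  0.49  0.53  2.   -0.36  0.75 -1.15]
place 0.5 True [-0.48  0.43  0.1   1.99 -0.06  0.72  1.72]
knob 2.11 False [-0.68  0.51  0.35  1.68 -0.2   0.99  0.29]
knob 2.11 True [-1.18  0.89  1.26  1.69 -0.9   1.26 -2.31]
knob 1.1 False [-0.81  0.54  0.54  1.68 -0.32  1.01 -0.63]
knob 1.1 True [-0.41  0.48 -0.02  1.67  0.01  0.99  2.24]
knob 0 False [-0.87  0.57  0.64  1.68 -0.39  1.02 -1.67]
knob 0 True [-0.55  0.49  0.18  1.67 -0.1   0.99  1.24]
knob -1.03 False [-1.18  0.89  1.26  1.69 -0.9   1.26 -2.31]
knob -1.03 True [-0.68  0.51  0.35  1.68 -0.2   0.99  0.29]
knob -2 False [-0.4   0.48 -0.02  1.67  0.01  0.99  2.28]
knob -2 True [-0.8   0.54  0.53  1.68 -0.31  1.01 -0.59]
knob -3 False [-0.54  0.49  0.16  1.67 -0.09  0.99  1.37]
knob -3 True [-0.86  0.56  0.62  1.68 -0.37  1.02 -1.55]
knob -4 False [-0.66  0.5   0.32  1.68 -0.18  0.99  0.44]
knob -4 True [-1.18  0.89  1.26  1.69 -0.9   1.26 -2.14]
```

```bash
python3 - <<'E'
from station import env, claw, status, camera
import numpy as np, cv2
pi=np.pi; Y=[pi,0,.08]
def st(m):
    s=status.state(); print(m,round(s["clock"],2),np.round(s["ee_pos"],4),np.round(s["ft_force"],1),round(s["grip_width"],4),np.round(s["finger_force"],1))
env.move_to([.55,.3,.3],[pi,0,1.3]); st("w1")
env.move_to([.5085,-.249,.16],Y); st("above")
c=camera("wrist"); np.savez("w1.npz",**c); cv2.imwrite("pics/w1.png",cv2.resize(c["frame"][:,:,::-1],(800,600),interpolation=cv2.INTER_CUBIC))
c=camera("top");cv2.imwrite("pics/t1.png",c["frame"][:,:,::-1])
E
```

```text
w1 1.62 [0.5488 0.302  0.2994] [ 0.6 -0.1 -0.2] 0.0851 0.0
above 3.67 [ 0.5097 -0.2475  0.16  ] [-0.5 -0.3  0.4] 0.0855 0.0
```

View pics/w1.png

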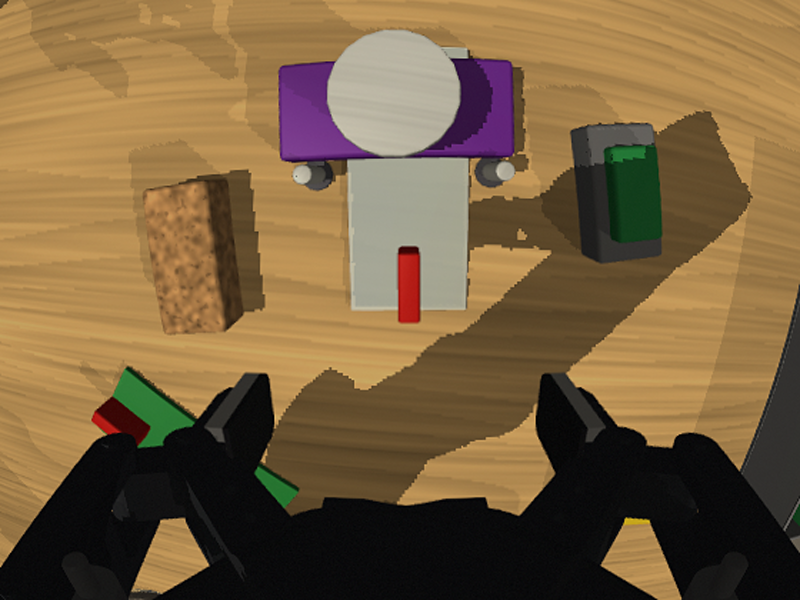

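The wrist view shows the fin at (409,285), upright in the image and centred between the jaws (midpoint about 405). The posts are symmetric at (305,175) and (495,172). I'll descend, grip and pull.

```bash
cat >> h.py <<'E'
from station import env, claw, status, camera
pi=np.pi
def st(m):
    s=status.state(); print(m,round(s["clock"],2),np.round(s["ee_pos"],4),np.round(s["orientation"],3),np.round(s["ft_force"],1),np.round(s["moment"],2),round(s["grip_width"],4),np.round(s["finger_force"],1))
E
python3 - <<'E'
from h import *
claw.command_gripper(.055)
print(env.move_straight([.5085,-.249,.05],[pi,0,.08],feed=.12))
print(env.move_straight([.5085,-.249,.026],feed=.04,force_limit=6)); st("down")
claw.command_gripper(0,60); env.dwell(.2); st("grip")
u=np.array([np.cos(.097),np.sin(.097),0]); p=np.array([.5085,-.249,.026])
env.move_straight(p-.05*u,feed=.05); st("mid")
env.move_straight(p-.112*u,feed=.08); env.dwell(.6); st("out")
c=camera("top");cv2.imwrite("pics/t2.png",cv2.resize(c["frame"][140:245,300:440,::-1],(800,600),interpolation=cv2.INTER_CUBIC))
E
```

```text
False
False
down 5.99 [ 0.5085 -0.2492  0.026 ] [3.141 0.    0.08 ] [ 0.4 -0.7 -0.2] [ 0.03 -0.06 -0.04] 0.0553 0.0
grip 6.76 [ 0.5085 -0.249   0.026 ] [-3.142  0.     0.08 ] [ 0.2 -0.3 -0.1] [ 0.01  0.02 -0.  ] 0.0004 0.0
mid 7.91 [ 0.4592 -0.2538  0.026 ] [ 3.141 -0.     0.081] [1.  0.1 0.2] [ 0.04 -0.02 -0.03] -0.0 0.0
out 9.43 [ 0.397  -0.2599  0.026 ] [3.142 0.    0.08 ] [-0.5  0.8 -1.3] [-0.02  0.03  0.02] -0.0001 0.0
```

View pics/t2.png

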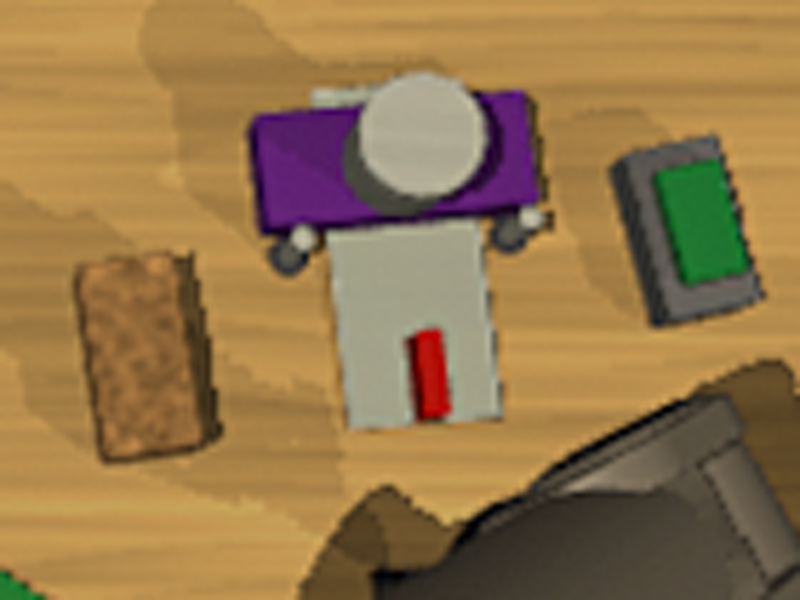

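The gripper closed on nothing (width 0) and the scraper hasn't moved: the fin is still at (430,375). So the fin wasn't where I computed it. I'll check against the wrist camera before trying again.

```bash
python3 - <<'E'
from h import *
np.set_printoptions(precision=4,suppress=True)
w=np.load("w1.npz"); print({k:w[k].round(4).tolist() for k in w.files if k!="frame"})
from scipy.spatial.transform import Rotation as R
Rt=R.from_euler("xyz",[pi,0,.08]).as_matrix(); p=np.array([.5095,-.2477,.16])
K=w["intrinsics"];T=w["tool_from_camera"]
def wat(u,v,z):
    x=np.array([(u*.7-K[0,2])/K[0,0],(v*.7-K[1,2])/K[1,1]]); th=np.hypot(*x)
    d=np.r_[x/th*np.sin(th),np.cos(th)]; o=p+Rt@T[:3,3]; d=Rt@T[:3,:3]@d; return o+d*(z-o[2])/d[2]
for n,u,v,z in[("fin front",409,322,.036),("fin back",409,250,.036),("blade FL",351,310,.006),("FR",467,309,.006),("postL",301,175,.05),("postR",504,171,.05),("tin",394,93,.1)]: print(n,wat(u,v,z))
for n in("top","scene"):
    E=cams[n]["extrinsics"];K2=cams[n]["intrinsics"]
    for P in([.5085,-.249,.036],[.397,-.26,.026]):
        q=K2@(E[:3,:3].T@(np.array(P)-E[:3,3])); print(n,P,q[:2]/q[2],q[:2]/q[2]/.7)
E
```

```text
{'intrinsics': [[325.1923, 0.0, 283.006], [0.0, 325.1923, 212.2089], [0.0, 0.0, 1.0]], 'tool_from_camera': [[-0.0005, -0.9633, -0.2683, 0.0683], [1.0, -0.0008, 0.0008, 0.0003], [-0.001, -0.2683, 0.9633, -0.1531], [0.0, 0.0, 0.0, 1.0]]}
fin front [ 0.4886 -0.2529  0.036 ]
fin back [ 0.534  -0.2492  0.036 ]
blade FL [ 0.4845 -0.2133  0.006 ]
FR [ 0.4915 -0.2933  0.006 ]
postL [ 0.5752 -0.1841  0.05  ]
postR [ 0.5866 -0.2989  0.05  ]
tin [ 0.616  -0.2351  0.1   ]
top [0.5085, -0.249, 0.036] [375.4316 204.9129] [536.3308 292.7327]
top [0.397, -0.26, 0.026] [379.6267 243.9689] [542.3239 348.527 ]
scene [0.5085, -0.249, 0.036] [197.4387 198.5772] [282.0553 283.6817]
scene [0.397, -0.26, 0.026] [208.4418 179.1215] [297.7739 255.8879]
```

```bash
python3 - <<'E'
from h import *
np.set_printoptions(precision=3,suppress=True)
w=np.load("w1.npz");K=w["intrinsics"];T=w["tool_from_camera"]
for z in(-.03,-.015,0,.004,.017):
  for x in(-.011,.011):
    d=T[:3,:3].T@(np.array([x,-.0425,z])-T[:3,3]); th=np.arctan2(np.hypot(d[0],d[1]),d[2]); r=d[:2]/np.hypot(d[0],d[1])*th*K[0,0]+K[:2,2]; print(z,x,r/.7)
st("now")
c=camera("wrist"); np.savez("w2.npz",**c)
t=camera("scene")["frame"]
a=c["frame"][:,:,::-1]; b=t[130:270,130:320,::-1]
cv2.imwrite("pics/w2.png",np.hstack([cv2.resize(a,(400,300)),cv2.resize(b,(400,300),interpolation=cv2.INTER_CUBIC)]))
E
```

```text
-0.03 -0.011 [269.901 438.889]
-0.03 0.011 [261.445 376.848]
-0.015 -0.011 [280.731 416.32 ]
-0.015 0.011 [274.076 358.101]
0 -0.011 [290.117 396.984]
0 0.011 [284.793 342.361]
0.004 -0.011 [292.407 392.297]
0.004 0.011 [287.378 338.587]
0.017 -0.011 [299.304 378.25 ]
0.017 0.011 [295.096 327.372]
now 9.48 [ 0.397 -0.26   0.026] [-3.142  0.     0.08 ] [-0.2  0.3 -0.7] [ 0.03 -0.01 -0.01] 0.0003 0.0
```

View pics/w2.png

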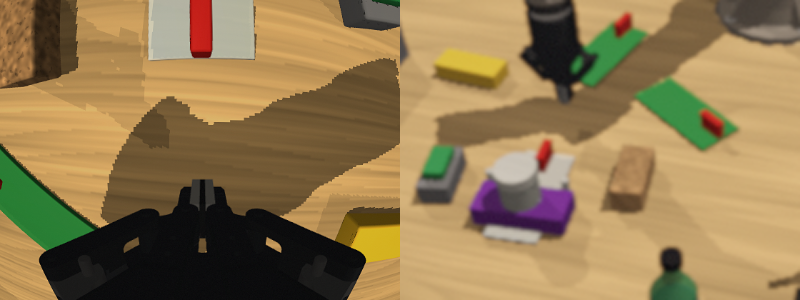

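Both wrist views show the fingertips about 34 mm farther back than stated: near tool z = -17 mm when shut, not +17 mm. The scene view agrees, with the tip hovering above the counter. I'll measure it by touching the free counter right here.

```bash
python3 - <<'E'
from h import *
p=status.state()["ee_pos"]
claw.command_gripper(.014,60); st("w14")
try: print(env.move_straight([.397,-.26,-.03],feed=.02,force_limit=4)); st("touch")
except Exception as e: print(repr(e))
env.move_straight([.397,-.26,.03],feed=.1); st("up")
E
```

```text
w14 9.88 [ 0.397  -0.2599  0.026 ] [3.142 0.    0.08 ] [ 0.8  0.6 -0.4] [-0.01 -0.01 -0.03] 0.0138 0.0
True
touch 11.6 [ 0.3971 -0.26   -0.0103] [-3.141 -0.     0.08 ] [-1.3  0.5  6.7] [ 0.1   0.16 -0.04] 0.0137 3.3
up 12.16 [ 0.397  -0.2596  0.0298] [-3.141e+00  1.000e-03  8.100e-02] [-1.  -0.7 -0.6] [ 0.04 -0.04 -0.03] 0.0143 0.0
```

The fingertips touch the counter at TCP z = -0.010, so they sit 10 mm behind the TCP (about 27 mm short of the stated position). I'll correct z for this and grasp again, checking the width before pulling.

```bash
python3 - <<'E'
from h import *
claw.command_gripper(.05,60)
env.move_straight([.397,-.26,.07],feed=.15)
env.move_straight([.5095,-.2500,.06],feed=.15)
print(env.move_straight([.5095,-.2500,-.001],[pi,0,.08],feed=.06,force_limit=6)); st("down")
claw.command_gripper(0,60); env.dwell(.2); st("grip")
if .010<status.state()["grip_width"]<.02:
    u=np.array([np.cos(.097),np.sin(.097),0]); p=np.array([.5095,-.25,-.001])
    env.move_straight(p-.05*u,feed=.05); st("mid")
    env.move_straight(p-.112*u,feed=.08); env.dwell(.6); st("out")
c=camera("top");np.savez("t3.npz",**c); w=camera("wrist")["frame"]
cv2.imwrite("pics/t3.png",np.hstack([cv2.resize(c["frame"][140:245,300:440,::-1],(480,360),interpolation=cv2.INTER_CUBIC),cv2.resize(w[:270,:240,::-1],(320,360))]))
E
```

```text
False
down 15.08 [ 0.5098 -0.2502 -0.0006] [ 3.141e+00 -1.000e-03  8.000e-02] [-0.2  1.   0.3] [ 0.04  0.01 -0.02] 0.05 0.0
grip 15.7 [ 0.5097 -0.2499 -0.0006] [-3.141 -0.     0.081] [-1.1  1.3  5.5] [0.24 0.18 0.19] 0.0133 60.0
mid 16.85 [ 0.4623 -0.2549 -0.0006] [ 3.14  -0.004  0.08 ] [6.4 0.4 0. ] [ 0.17 -1.08 -0.07] 0.0129 59.2
out 18.38 [ 0.3973 -0.2615 -0.0007] [3.142e+00 1.000e-03 7.900e-02] [-0.9  1.2  9.6] [ 0.04  0.02 -0.11] 0.013 60.6
```

View pics/t3.png

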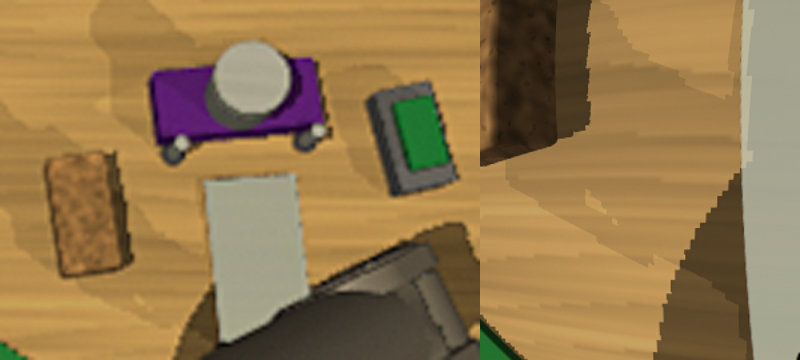

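The scraper is out and the stack stands upright behind the posts: block at (240,100), tin at (252,78), blade's far edge (203,180)–(296,174). Next I'll check the grip offset, carry it over and slide it under the foot.

```bash
python3 - <<'E'
from h import *
np.set_printoptions(precision=4,suppress=True)
k=480/140
e=[at(.006,"top",u,v,300,140,k) for u,v in((203,180),(296,174))]; m=sum(e)/2
d=m-np.array([.3973,-.2615,.006]); print("far edge",e,"offset from TCP",np.hypot(*d[:2]),np.arctan2(d[1],d[0]), "edge yaw",np.arctan2(*(e[0]-e[1])[[0,1]]*np.array([-1,1])))
off=np.hypot(*d[:2])-.09   # TCP -> scraper origin
print("off",off)
F=np.array([.603,.222]); yaw=.5; u=np.array([np.cos(yaw),np.sin(yaw)])
place=F-(.0675+.04)*u; pre=place-.095*u; print(place,pre)
env.move_straight([.397,-.2615,.075],feed=.15); st("lift")
env.move_straight([*pre,.075],[pi,0,yaw],feed=.15); st("over")
env.move_straight([*pre,.012],feed=.12)
print(env.move_straight([*pre,-.001],feed=.02,force_limit=6)); st("down")
c=camera("top");np.savez("t4.npz",**c);s=camera("scene")["frame"]
cv2.imwrite("pics/t4.png",np.hstack([cv2.resize(c["frame"][100:275,130:305,::-1],(400,400),interpolation=cv2.INTER_CUBIC),cv2.resize(s[130:305,260:435,::-1],(400,400),interpolation=cv2.INTER_CUBIC)]))
E
```

```text
far edge [array([ 0.5509, -0.2076,  0.006 ]), array([ 0.5565, -0.2883,  0.006 ])] offset from TCP 0.15694301238691097 0.08630134348461546 edge yaw 0.06948146180368048
off 0.06694301238691097
[0.5087 0.1705] [0.4253 0.1249]
lift 19.13 [ 0.396  -0.2605  0.074 ] [-3.14   0.002  0.081] [ 0.4  0.2 -2. ] [-0.03  0.09 -0.01] 0.0131 59.0
over 21.87 [0.4252 0.1244 0.075 ] [3.142 0.    0.499] [ 0.6 -0.4 -1.3] [0.   0.07 0.01] 0.0125 59.0
True
down 23.17 [ 0.425   0.1249 -0.0006] [-3.141  0.001  0.5  ] [-0.6  1.   4. ] [ 0.01  0.02 -0.01] 0.0128 59.8
```

View pics/t4.png

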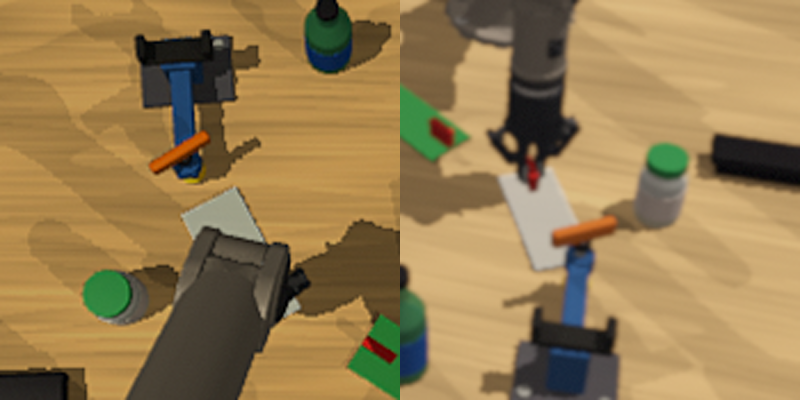

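The scraper lies flat in front of the foot, clear of the jar at (110,295), with its far edge at (182,215)–(240,190). I'll slide it in, release, and probe the handle's height using the same 14 mm finger opening as the counter touch.

```bash
python3 - <<'E'
from h import *
place=[.5087,.1705]
print(env.move_straight([*place,0.0],[pi,0,.5],feed=.07,force_limit=12)); st("slid")
env.dwell(.2); claw.command_gripper(.045,60); env.dwell(.2); st("open")
env.move_straight([*place,.05],feed=.06); env.move_straight([*place,.16],feed=.2)
claw.command_gripper(.014,60)
env.move_straight([.603,.222,.16],[pi,0,.54],feed=.2); st("over")
c=camera("top");np.savez("t5.npz",**c)
print(env.move_straight([.603,.222,.095],feed=.02,force_limit=4)); st("touch")
env.move_straight([.603,.222,.15],feed=.15)
env.move_straight([.46,.12,.2],feed=.25)
c=camera("top");np.savez("t6.npz",**c);s=camera("scene")["frame"]
cv2.imwrite("pics/t6.png",np.hstack([cv2.resize(c["frame"][95:195,160:260,::-1],(400,400),interpolation=cv2.INTER_CUBIC),cv2.resize(s[200:300,290:390,::-1],(400,400),interpolation=cv2.INTER_CUBIC)]))
st("")
E
```

```text
True
slid 23.56 [ 0.4249  0.1249 -0.0006] [-3.14   0.005  0.5  ] [-1.6  0.2  4.5] [ 0.08 -0.08  0.01] 0.0135 59.9
open 24.37 [ 0.4244  0.1249 -0.0009] [-3.14   0.005  0.5  ] [1.6 0.6 0.2] [-0.02 -0.   -0.  ] 0.0451 0.0
over 28.11 [0.6023 0.221  0.1596] [3.141e+00 2.000e-03 5.390e-01] [-0.7 -0.3  0.1] [-0.01  0.02 -0.03] 0.0138 0.0
True
touch 30.28 [0.6031 0.2221 0.1132] [-3.141  0.     0.54 ] [-0.9 -0.1  5.1] [-0.04  0.22 -0.01] 0.0143 2.5
 31.67 [0.4606 0.1209 0.1998] [3.14e+00 2.00e-03 5.41e-01] [-0.8 -0.1  0.8] [ 0.   -0.06  0.02] 0.0137 0.0
```

View pics/t6.png

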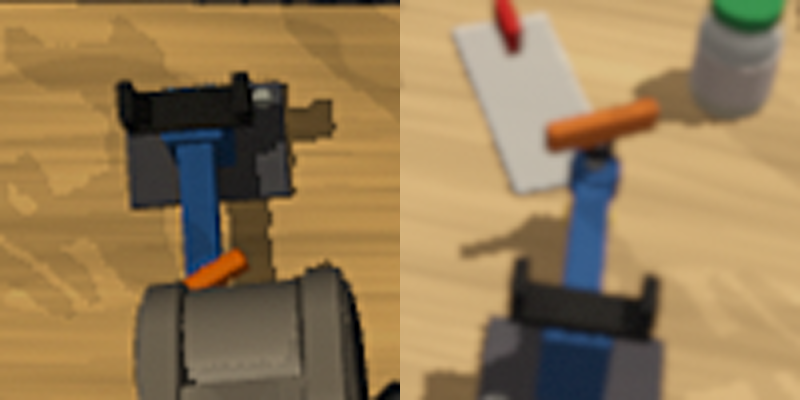

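The slide's force limit tripped at once, so the scraper was released still in front of the foot, lying flat and undisturbed. In the right half the blade is at (450,30)–(590,190), and its fin at (510,25). The handle's top is at 0.1235 m, so knob is about 1.1 rad. I'll regrip and slide it in.

```bash
python3 - <<'E'
from h import *
pre=[.4249,.1249]; place=[.5087,.1705]
claw.command_gripper(.045,60)
env.move_straight([*pre,.07],[pi,0,.5],feed=.2); env.move_straight([*pre,.0005],feed=.08); st("down")
claw.command_gripper(0,40); env.dwell(.1); st("grip")
if status.state()["grip_width"]>.01:
    print(env.move_straight([*place,.001],feed=.06,force_limit=30)); st("slid")
    if abs(status.state()["ee_pos"][0]-.5087)<.004:
        env.move_straight([*place,-.0002],feed=.02)
        claw.command_gripper(.045,40); env.dwell(.3); st("open")
        env.move_straight([*place,.05],feed=.08); env.move_straight([*place,.14],feed=.2)
        env.move_straight([.46,.05,.2],feed=.25)
s=camera("scene");np.savez("s7.npz",**s)
f=s["frame"].astype(int)
m=((f[...,0]>130)&(f[...,1]<60)&(f[...,2]<60)).astype(np.uint8)
n,_,a,c=cv2.connectedComponentsWithStats(m)
for i in range(1,n):
    if a[i,4]>12: print(a[i],at(.024,"scene",*c[i]).round(3))
E
```

```text
down 33.91 [0.4253 0.125  0.0008] [ 3.142e+00 -1.000e-03  5.000e-01] [0.2 0.2 0.5] [-0.02 -0.01  0.06] 0.0449 0.0
grip 34.39 [0.4254 0.1251 0.0009] [-3.141e+00 -1.000e-03  5.000e-01] [-0.4 -0.9  6.1] [-0.    0.15  0.02] 0.0135 40.1
True
slid 34.83 [0.4251 0.1251 0.0009] [-3.137  0.011  0.5  ] [-0.6 -0.9  7. ] [ 0.1  -0.07  0.13] 0.0138 40.3
[233 137   6   6  20] [ 0.144 -0.254  0.024]
[ 70 151  30  13 250] [ 0.395 -0.756  0.024]
[549 251   8  22  80] [0.474 0.801 0.024]
[111 271  43  22 574] [ 0.846 -0.287  0.024]
```

The slide was blocked twice at the same spot, with force building about as if pushing against something solid. Before pushing again I'll compare the blade's real corners with the foot, and let the arm's force readings show where the contact is.

```bash
python3 - <<'E'
from h import *
np.set_printoptions(precision=4,suppress=True)
k=400/175
for u,v in((182,215),(240,190)): print("t4 far corner",at(.006,"top",u,v,130,100,k))
for u,v in((55,30),(147,13),(120,192)): print("t6 corner",at(.006,"scene",u,v,290,200,4))
print("foot front",at(.02,"top",230,522,180,105,7), at(.014,"top",245,522,180,105,7))
s=status.state();print(s["qpos"].round(3) if hasattr(s["qpos"],"round") else s["qpos"]); st("now")
p0=np.array(s["ee_pos"])
u=np.array([np.cos(.5),np.sin(.5),0])
# lift 4 mm clear of the counter, look at the load
env.move_straight(p0+[0,0,.004],feed=.03); st("lift4")
print(env.move_straight(p0+[0,0,.004]+.006*u,feed=.02,force_limit=15)); st("fwd6")
f=camera("scene")["frame"]; np.savez("s8.npz",frame=f)
E
```

```text
t4 far corner [0.544  0.2339 0.006 ]
t4 far corner [0.5772 0.1599 0.006 ]
t6 corner [0.4269 0.0845 0.006 ]
t6 corner [0.3873 0.1528 0.006 ]
t6 corner [0.5819 0.1701 0.006 ]
foot front [0.5852 0.2238 0.02  ] [0.5864 0.2185 0.014 ]
[-1.056  0.501  0.822  2.217 -0.603  0.673 -0.871]
now 34.88 [0.4251 0.1251 0.0009] [-3.137  0.011  0.5  ] [-1.7 -0.8  5.2] [ 0.07 -0.1   0.09] 0.0132 40.3
lift4 35.17 [0.4248 0.1251 0.0049] [-3.137  0.012  0.5  ] [-0.  -1.2 -1.7] [ 0.02  0.07 -0.01] 0.0133 39.3
False
fwd6 35.62 [0.4304 0.128  0.0048] [-3.137  0.012  0.5  ] [-0.1 -0.3 -0.3] [-0.01  0.01 -0.03] 0.0135 39.3
```

The blade corners are where I expected, and the scraper moves freely when lifted 4 mm. So the counter itself was causing the block: the pushed blade was digging in. I'll carry it in 3 mm up, which puts its top at about 9 mm under the sole at 13.5 mm, and then set it down.

```bash
python3 - <<'E'
from h import *
place=np.array([.5087,.1705]); O=[pi,0,.5]
p=status.state()["ee_pos"]
env.move_straight([p[0],p[1],.0042],O,feed=.02); st("level")
b=env.move_straight([*place,.0042],O,feed=.06,force_limit=8); st("in %s"%b)
if not b and abs(status.state()["ee_pos"][0]-.5087)<.004:
    print(env.move_straight([*place,-.001],O,feed=.015,force_limit=4)); st("set down")
    claw.command_gripper(.045,40); env.dwell(.3); st("open")
    env.move_straight([*place,.05],feed=.08); env.move_straight([*place,.14],feed=.2)
    env.move_straight([.46,.05,.2],feed=.25)
    s=camera("scene");np.savez("s9.npz",**s); np.savez("t9.npz",**camera("top"))
    f=s["frame"].astype(int)
    m=((f[...,0]>110)&(f[...,1]<80)&(f[...,2]<80)&(f[...,0]-f[...,1]>70)).astype(np.uint8)
    n,_,a,c=cv2.connectedComponentsWithStats(m)
    for i in range(1,n):
        if a[i,4]>12: print(a[i],at(.024,"scene",*c[i]).round(3))
    st("end")
E
```

```text
level 35.92 [0.4298 0.1278 0.0041] [-3.141e+00  1.000e-03  5.000e-01] [ 0.3 -0.  -1. ] [-0.06  0.07 -0.01] 0.0137 39.2
in False 37.57 [0.5083 0.1703 0.0042] [-3.141  0.     0.5  ] [ 0.5 -0.5 -1.3] [-0.07  0.09  0.08] 0.0134 39.2
True
set down 37.88 [0.5088 0.1705 0.001 ] [-3.141 -0.     0.5  ] [-0.1  0.7  4.4] [0.11 0.23 0.01] 0.0135 40.0
open 38.58 [5.080e-01 1.703e-01 3.000e-04] [-3.142e+00  1.000e-03  5.000e-01] [ 0.4 -0.2 -0.9] [-0.08  0.01 -0.  ] 0.0445 0.0
[ 70 151  32  16 305] [ 0.396 -0.751  0.024]
[273 182  10   8  37] [ 0.365 -0.02   0.024]
[323 220   6  14  45] [0.506 0.171 0.024]
[549 251   9  22  95] [0.477 0.801 0.024]
[111 270  47  33 752] [ 0.849 -0.275  0.024]
end 40.78 [0.4599 0.0517 0.1992] [3.141e+00 3.000e-03 5.030e-01] [-0.7  0.2 -0.4] [ 0.01 -0.05 -0.04] 0.0452 0.0
```

The fin now sits at (0.506,0.171), which puts the scraper where planned: the foot is over the blade at about x = +0.04. Next I'll grip the handle and turn it clockwise by about 2.75 rad, following it down.

```bash
python3 - <<'E'
from h import *
C=[.603,.222]; y0=2.11
env.move_to([*C,.17],[pi,0,y0]); env.dwell(.1); print(np.round(status.state()["qpos"],2)); st("over")
env.move_straight([*C,.0925],[pi,0,y0],feed=.07,force_limit=8); st("down")
claw.command_gripper(0,40); st("grip")
if status.state()["grip_width"]>.01:
    n=4;tot=2.75
    for i in range(1,n+1):
        a=tot*i/n
        try: env.move_straight([*C,.0925-.0032*a],[pi,0,y0-a],feed=.0022)
        except env.IKError as e: print(e,i); break
        st("a=%.2f"%a)
    print(np.round(status.state()["qpos"],2))
E
```

```text
[-0.85  0.49  0.6   1.63 -0.3   1.12  0.37]
over 42.17 [0.6029 0.2214 0.1702] [3.142 0.    2.109] [ 0.  -0.4  0.5] [-0.01  0.05  0.02] 0.0449 0.0
down 43.43 [0.6035 0.2221 0.0931] [3.14 0.   2.11] [ 0.5 -0.4  0.1] [-0.01  0.03 -0.01] 0.0449 0.0
grip 43.82 [0.6016 0.2214 0.093 ] [-3.138e+00 -1.000e-03  2.110e+00] [-5.5 -1.5  5.7] [-0.33  0.96  0.01] 0.013 40.0
a=0.69 44.7 [0.6017 0.2214 0.0908] [-3.139e+00  1.000e-03  1.422e+00] [-5.5 -1.8  5.4] [-0.22  0.9  -0.09] 0.0134 40.0
a=1.38 45.58 [0.6017 0.2213 0.0886] [-3.14e+00  3.00e-03  7.35e-01] [-4.7 -2.4  5.9] [-0.3   0.96 -0.07] 0.0132 40.1
a=2.06 46.47 [0.6017 0.2213 0.0864] [3.141e+00 3.000e-03 4.700e-02] [-4.9 -1.   5.3] [-0.37  0.99 -0.08] 0.0134 40.0
a=2.75 47.35 [0.6017 0.2213 0.0842] [ 3.139e+00  2.000e-03 -6.400e-01] [-4.9 -2.4  5.4] [-0.26  0.96 -0.06] 0.0132 40.1
[-1.15  0.88  1.19  1.71 -0.88  1.19 -1.94]
```

```bash
python3 - <<'E'
from h import *
C=[.6012,.2213]
claw.command_gripper(.045,40); st("rel")
env.move_straight([*C,.16],feed=.12)
claw.command_gripper(.014,40)
env.move_to([*C,.135],[pi,0,.93]); env.dwell(.1)
print(env.move_straight([*C,.09],feed=.02,force_limit=4)); st("touch")
env.move_straight([*C,.16],feed=.2)
env.move_to([.45,.0,.25],[pi,0,.5]); env.dwell(.2); st("away")
s=camera("scene");np.savez("s10.npz",**s); t=camera("top"); np.savez("t10.npz",**t)
for nm,f in(("scene",s["frame"].astype(int)),("top",t["frame"].astype(int))):
    r,g,b=f[...,0],f[...,1],f[...,2]
    for k,m,z in(("red",(r>110)&(g<80)&(b<80)&(r-g>70),.024),("purple",(r>50)&(b>80)&(g<50)&(b-r>20),.034),("green",(g>90)&(r<70)&(g-b>40),.1)):
        n,_,a,c=cv2.connectedComponentsWithStats(m.astype(np.uint8))
        for i in range(1,n):
            if a[i,4]>30: print(nm,k,a[i,4],at(z,nm,*c[i])[:2].round(3),end="; ")
    print()
E
```

```text
rel 47.76 [0.6032 0.2222 0.0836] [-3.141 -0.    -0.64 ] [-0.1  0.7 -0.1] [-0.    0.    0.02] 0.0451 0.0
True
touch 51.73 [0.6012 0.2213 0.1043] [-3.141  0.     0.93 ] [-0.6 -0.1  5.6] [-0.03  0.21 -0.01] 0.014 2.6
away 53.45 [0.4506 0.0007 0.2504] [3.139 0.    0.501] [-0.1 -0.5  0.5] [-0.03  0.02  0.04] 0.0145 0.0
scene red 307 [ 0.396 -0.751]; scene red 36 [ 0.365 -0.02 ]; scene red 41 [0.504 0.17 ]; scene red 98 [0.477 0.801]; scene red 752 [ 0.849 -0.275]; scene purple 77 [ 0.629 -0.186]; scene green 182 [ 0.358 -0.665]; scene green 446 [ 0.348 -0.211]; scene green 480 [ 0.445 -0.047]; scene green 158 [0.434 0.306]; scene green 110 [ 0.637 -0.339]; 
top red 545 [ 0.908 -0.264]; top red 63 [0.901 0.392]; top red 31 [0.876 0.395]; top red 58 [0.703 0.801]; top red 76 [0.624 0.235]; top red 67 [0.511 0.172]; top red 580 [ 0.489 -0.716]; top green 220 [ 0.574 -0.367]; top green 319 [0.434 0.305]; top green 580 [ 0.358 -0.67 ]; top green 42 [ 0.318 -0.145]; top green 1645 [ 0.227 -0.247];
```

The handle's top went from 0.1235 to 0.1146 m. That puts the free sole at 4.6 mm above the counter against the 6 mm blade, so the cushion is squeezed about 1.4 mm (about 3.5 N). The fin hasn't moved and the robot is clear, so I'm handing in.

```bash
python3 -c "
from station import job_done
print(job_done())"
```

```text
the job is handed in; nothing more can be done
None
```

I handed the job in at about 54 s of the 72 s. The scraper is out from under the stack and lies under the foot, and the foot is screwed down with an estimated cushion squeeze of 1.4 mm (from probing the handle height). The stack was last seen upright just after the pull. The verdict was not shown.

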